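# Line up the seasonings by height on the rail by the mortar

## Task

Put the four seasonings that stand about on the cold hob (pepper grinder, red-capped soy sauce bottle, dark-capped spice jar, salt shaker) back on the oak rail in order of height, one in each steel coaster: the shortest at the end by the stone mortar on the hob, rising to the tallest at the other end, so that I can see and reach every one from the mortar. Each must stand flat inside its coaster's rim; keep them upright all the time, and leave the green timer where it is.

Things in the scene. Friction and masses are not known exactly. Their poses are not given: they have to be found in the camera images.
- grinder: the TALLEST of the four seasonings: pepper grinder, clear body with a big black head and a small red knob on top, 175 mm high, round, 52 mm across, 0.28 kg. The head, from 120 mm up, is 52 mm across to 168 mm and does not turn here. Starts upright on the hob in front of the rail. Origin: centre of its underside; z up its axis.
- soy_bottle: the SECOND TALLEST: dark brown soy sauce bottle, slightly waisted, cream label, broad red ribbed cap, 138 mm high, round, 51 mm across at the foot, 0.22 kg. The cap is a plain cylinder 40 mm across from 99 to 128 mm, a small spout above it. Starts upright on the hob in front of the rail. Origin: centre of its underside; z up its axis.
- spice_jar: the THIRD in height: slim spice jar with dark contents, dark label and dark brown cap, 105 mm high, round, 41 mm across, 0.11 kg. Starts upright on the hob in front of the rail. Origin: centre of its underside; z up its axis.
- shaker: the SHORTEST: glass salt shaker, white contents and a light grey metal dome top with holes, 90 mm high, round, 44 mm across at its widest, 0.1 kg. Starts upright on the hob in front of the rail. Origin: centre of its underside; z up its axis.
- mortar: shallow round mortar of dark grey granite, 134 mm across, 53 mm high, heavy, fixed. It stands on the hob behind one end of the oak rail, left or right from start to start: the end coaster nearest it is 132 mm away, the other end coaster 314 mm. A glass jar 128 mm high stands likewise at the other end, a jam jar 90 mm high between. Origin: centre of its underside.
- timer: round wind-up kitchen timer, dark green dial on a cream base, 68 mm across, 44 mm high, standing in front among the seasonings. Not to be moved (30 mm at most). Origin: centre of its underside.
- coaster_1: leftmost (+y end) of 4 alike round steel coasters with cork floors, in a row 82 mm apart on a fixed oak board 14 mm thick. 77 mm outside, 70 inside, rim 12 mm high, floor 3 mm above its underside. Origin: centre of its underside, 14 mm above the hob; x: across the row, to the back; y: along the row, to the left. A thin bar on posts runs 55 mm behind the centres, its top 39 mm above the hob.
- coaster_2: second from the left of 4 alike round steel coasters with cork floors, in a row 82 mm apart on a fixed oak board 14 mm thick. 77 mm outside, 70 inside, rim 12 mm high, floor 3 mm above its underside. Origin: centre of its underside, 14 mm above the hob; x: across the row, to the back; y: along the row, to the left. A thin bar on posts runs 55 mm behind the centres, its top 39 mm above the hob.
- coaster_3: third from the left of 4 alike round steel coasters with cork floors, in a row 82 mm apart on a fixed oak board 14 mm thick. 77 mm outside, 70 inside, rim 12 mm high, floor 3 mm above its underside. Origin: centre of its underside, 14 mm above the hob; x: across the row, to the back; y: along the row, to the left. A thin bar on posts runs 55 mm behind the centres, its top 39 mm above the hob.
- coaster_4: rightmost (-y end) of 4 alike round steel coasters with cork floors, in a row 82 mm apart on a fixed oak board 14 mm thick. 77 mm outside, 70 inside, rim 12 mm high, floor 3 mm above its underside. Origin: centre of its underside, 14 mm above the hob; x: across the row, to the back; y: along the row, to the left. A thin bar on posts runs 55 mm behind the centres, its top 39 mm above the hob.
There are look-alikes about, which are no part of the job. Leave any pink or turquoise look-alike of the spice_jar alone.

How it is judged:
At the end, for the whole second after the job is handed in: The four stand in the coasters by height, shortest nearest the mortar, tallest at the other end: each within 16 mm of its coaster's centre, its foot down inside the rim (under 8 mm above the coaster's underside), tilt under 0.1 rad, at rest, released; timer within 30 mm of its start (((horizontal distance between mortar and coaster_4 below 0.2 m and horizontal distance between grinder and coaster_1 below 0.016 m and horizontal distance between soy_bottle and coaster_2 below 0.016 m and horizontal distance between spice_jar and coaster_3 below 0.016 m and horizontal distance between shaker and coaster_4 below 0.016 m and z of grinder in the frame of coaster_1 below 0.008 m and z of soy_bottle in the frame of coaster_2 below 0.008 m and z of spice_jar in the frame of coaster_3 below 0.008 m and z of shaker in the frame of coaster_4 below 0.008 m) or (horizontal distance between mortar and coaster_1 below 0.2 m and horizontal distance between grinder and coaster_4 below 0.016 m and horizontal distance between soy_bottle and coaster_3 below 0.016 m and horizontal distance between spice_jar and coaster_2 below 0.016 m and horizontal distance between shaker and coaster_1 below 0.016 m and z of grinder in the frame of coaster_4 below 0.008 m and z of soy_bottle in the frame of coaster_3 below 0.008 m and z of spice_jar in the frame of coaster_2 below 0.008 m and z of shaker in the frame of coaster_1 below 0.008 m)) and angle between each of grinder, soy_bottle, spice_jar, shaker's own z axis and vertical below 0.1 rad and linear speed of each of grinder, soy_bottle, spice_jar, shaker below 0.02 m/s and contact force between the fingers and grinder below 0.1 N and contact force between the fingers and soy_bottle below 0.1 N and contact force between the fingers and spice_jar below 0.1 N and contact force between the fingers and shaker below 0.1 N and distance of timer from where it was at the start of the episode below 0.03 m); the robot touches nothing.
It fails at once if a seasoning is tipped over (more than 0.6 rad from upright) (angle between any of grinder, soy_bottle, spice_jar, shaker's own z axis and vertical above 0.6 rad).
It fails at once if the timer is moved more than 30 mm (distance of timer from where it was at the start of the episode above 0.03 m).
It also fails if it takes over 90 s, if anything falls off the work surface, if the arm or the gripper's body presses on something with over 40 N, if the wrist force passes 120 N, or if a joint passes its speed limit or range.

## Robot

A 7-joint arm with a two-finger parallel gripper is mounted at the origin on a cart in front of the work surface, level with it; the furniture and walls round the work are solid. World frame = base frame: x ahead of the robot, y to its left, z up, the work surface at z = 0. Lengths are in m, angles in rad, forces in N, time in s.
With the tool pointing down it reaches from about 0.425 to 0.875 m from the base axis. Payload 4.7 kg.
Tool frame: the origin (TCP) lies between the finger pads; the fingertips stand 22 mm ahead of it and the grasp point (between the pads) lies 3 mm ahead of it; z points along the fingers, y is the line along which they close (so a half turn about z gives the same grasp; the last joint's range is limited). The gripper opens to 87 mm and grips with 3 to 60 N. Pads are 19 mm wide; open, the fingers measure 117 mm over their backs; the gripper's body (75 mm by 190 mm) begins 51 mm behind the grasp point.
Start: joints at [-1.305, 0.321, -0.07, 1.45, 0.023, 1.371, -0.057], TCP at [0.162, 0.63, 0.245] pointing down, gripper open.
Joint ranges: [-2.86, 2.86], [-0.3, 2.09], [-1.38, 1.24], [0.06, 2.45], [-1.56, 4.7], [0.09, 2.05], [-2.69, 2.69]. Speed limits (rad/s): [2.57, 2.57, 3.14, 3.14, 3.14, 3.14, 3.14].

## Interface

Orientations are given as a rotation vector (axis times angle).
In Python, from bench import ctrl gives the robot as it stands. The module is installed in compiled form; this text tells all that it offers.
- The arm moves only by the tool send_rows, never from a script. Its argument "motion" is a list of rows, each an object with "claw": the opening, from -1 (shut) to 1 (fully open); "slide": the shift along the tool's x, y, z in mm, a list of three; "delta_rot": the turn, a rotation vector about the tool's x, y, z in rad, a list of three. In form: [{"claw": claw, "slide": [x, y, z], "delta_rot": [ax, ay, az]}, ...]. A call has 1 to 5 rows; each row is the pose to reach, as a shift and turn from the pose commanded when the call began, along the tool's axes at that moment; what a row does not reach only later rows make up. A row lasts 1/10 s, in which the tool goes at most 50 mm and 8.59 degrees, less where a joint would pass 70% of its speed; a pose out of reach is approached as far as the arm can. A call with a gripper value outside its range is refused whole. The fingers move at their own pace and stop on an object; "grip_force" is the grip in N (left out, the last holds). Time passes only in rows, so rows that repeat a pose let the fingers close. It gives the time, the measured TCP pose, the force, the opening and the grip force at its end, in the units of the state.
- ctrl.get_state(): the state, without advancing time (a new reading comes with each control period).
- ctrl.get_image(name): name is "side" or "top" or "wrist"; returns a dict with "color" (420x560x3 uint8, blue, green, red), "fx", "fy", "cx", "cy" (pixels), "pose" (4x4, takes a point from camera to world coordinates). Camera axes: x right, y down, z forward; pixel columns grow to the right and rows downward; lengths in m; the calibration is good to about 2 mm. The wrist camera is an equidistant fisheye: a pixel r from the principal point sees the ray r / f radians off the axis. A picture is of the moment at which its call begins. There is no depth.
- ctrl.close_job(): hands the job in; it is judged then, once.
The state is a dict: "time": time; "joint_positions": joint angles; "qd": joint speeds; "joint_torque": joint torques, N m; "position": TCP position; "tool_rot": TCP orientation; "ft_force": force on the tool from outside, world axes, zero at the start; "torque": the same for the moment, N m; "grip_width": opening from 0.0 (shut) to 1.0 (fully open); "grip_force": force on a finger pad.
Only numpy, scipy, OpenCV 4.12 (cv2) and the standard library are available. Lean on these libraries where they do the work, as an engineer would, in place of code of your own. Each camera call takes 0.05 s, during which the arm holds its last target. There are 200 camera calls.

## Working session

There is one attempt and no reset: what is moved stays moved. The work goes in short steps, Python scripts to look and compute and a tool call to move; the robot and the scene stay as the last step left them, time stands still between calls to the robot, and variables do not carry over. Pictures are saved under pics/ and viewed, at most 14 in all, crops included, and the job is handed in when it is done.

Besides the shell and the picture viewer there is one more tool, called after ">>>" by a JSON object that holds its "name" and its "arguments", one argument or row to a line. send_rows: Moves the arm, as the interface text tells. Its arguments: {"type":"object","properties":{"motion":{"type":"array","items":{"type":"object","properties":{"claw":{"type":"number"},"slide":{"type":"array","items":{"type":"number"}},"delta_rot":{"type":"array","items":{"type":"number"}}}}},"grip_force":{"type":"number"}},"required":["motion"]}

```bash
mkdir -p pics; cat > h.py <<'E'
import numpy as np, cv2
from bench import ctrl
def ray(im,u,v):
    P=np.array(im["pose"]); d=P[:3,:3]@np.array([(u-im["cx"])/im["fx"],(v-im["cy"])/im["fy"],1]); return P[:3,3],d
def onz(im,u,v,z):
    o,d=ray(im,u,v); return o+d*(z-o[2])/d[2]
def proj(im,p):
    P=np.array(im["pose"]); c=P[:3,:3].T@(np.array(p)-P[:3,3]); return im["fx"]*c[0]/c[2]+im["cx"],im["fy"]*c[1]/c[2]+im["cy"]
E
python3 - <<'E'
from h import *
import pickle
for n in("top","side"):
    im=ctrl.get_image(n); pickle.dump(im,open(n+".pkl","wb")); cv2.imwrite(f"pics/{n}0.png",cv2.resize(im["color"],(800,600)))
    print(n,im["fx"],im["cx"],im["cy"],np.round(im["pose"],3))
s=ctrl.get_state();print(s)
E
```

```text
top 513.8057458156118 276.52607458617257 207.29475189306615 [[-0.014 -0.995  0.1    0.47 ]
 [-1.     0.015  0.01   0.08 ]
 [-0.011 -0.099 -0.995  1.188]
 [ 0.     0.     0.     1.   ]]
side 387.95924796458416 276.56626566391964 211.0845084317559 [[-0.927 -0.144  0.347  0.271]
 [-0.376  0.396 -0.838  0.811]
 [-0.017 -0.907 -0.421  0.406]
 [ 0.     0.     0.     1.   ]]
{'time': 0.1, 'joint_positions': array([-1.30491274,  0.32172725, -0.07009604,  1.45154434,  0.02262906,
        1.37082664, -0.05691542]), 'qd': array([ 0.00164787, -0.00070528,  0.00037567, -0.0042773 , -0.00094021,
       -0.00297768,  0.00102834]), 'joint_torque': array([ 1.07020512e-04, -4.92567301e+01, -4.05549053e-01, -3.13400066e+01,
       -6.40483503e-02,  3.95067281e-02,  7.90460331e-05]), 'position': array([0.16186842, 0.6290441 , 0.24358936]), 'tool_rot': array([-3.94399739e-01, -3.11663905e+00,  2.69538665e-03]), 'ft_force': array([ 0.35145082, -0.28201427, -1.19955194]), 'torque': array([-0.02573025, -0.02551908, -0.00136471]), 'grip_force': 0.0, 'grip_width': 1.0024194697229905}
```

View pics/top0.png

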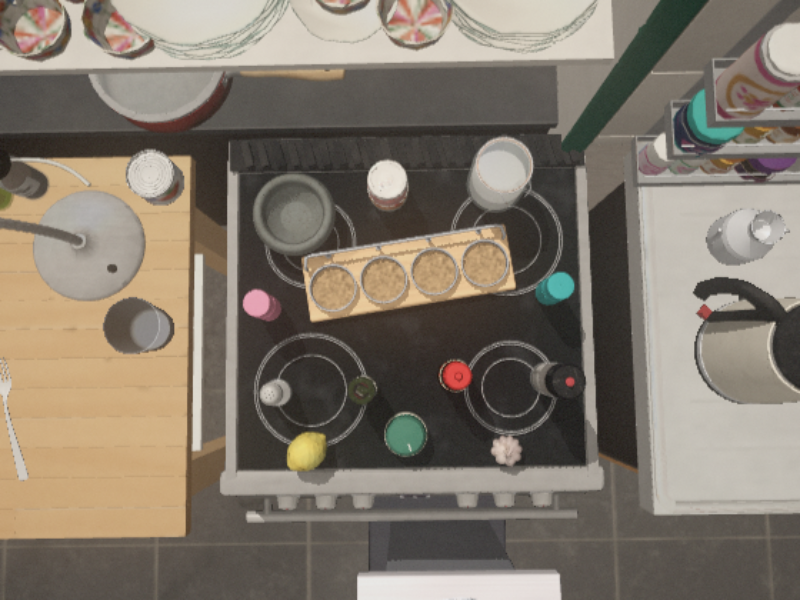

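View pics/side0.png

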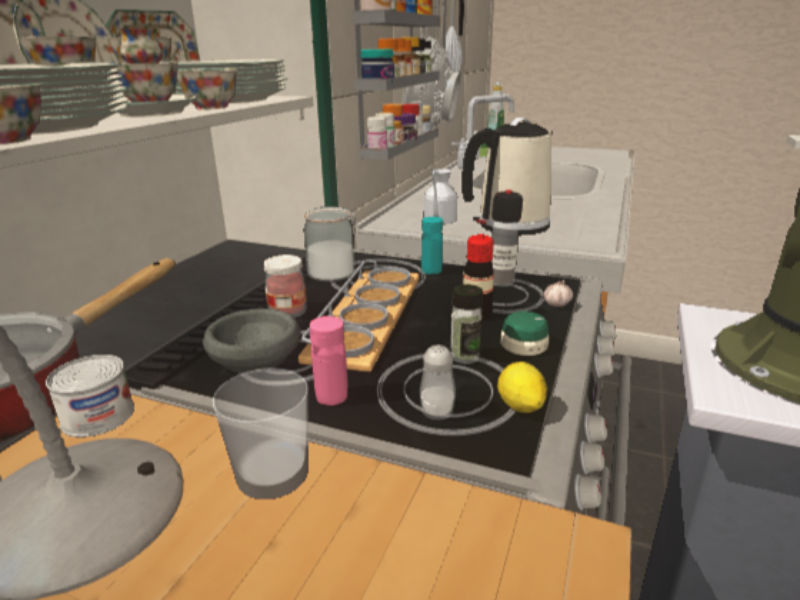

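Top view (800x600 pixels): the mortar (293,214) is behind the left (+y) end. So shaker→coaster_1, spice→2, soy→3, grinder→4. Seasonings: shaker (275,392), soy red cap (456,376), grinder (568,380), timer (406,435).

Spice-jar candidates: (361,389) dark cap, (262,305) pink and (555,288) turquoise. The dark one fits the description. I'll confirm it in a crop while measuring.

```bash
python3 - <<'E'
from h import *
import pickle
T=pickle.load(open("top.pkl","rb"));S=pickle.load(open("side.pkl","rb"));k=.7
a=cv2.resize(T["color"][230:340,165:425],None,fx=3,fy=3,interpolation=cv2.INTER_CUBIC)[:300]
b=cv2.resize(S["color"][125:300,270:400],None,fx=1.7,fy=1.7,interpolation=cv2.INTER_CUBIC)
o=np.zeros((600,800,3),np.uint8);o[:300,:780]=a;o[300:300+b.shape[0],:b.shape[1]]=b
g=cv2.resize(T["color"][145:230,205:365],None,fx=3,fy=3)[:255];o[310:310+255,300:780]=g
cv2.imwrite("pics/crop1.png",o)
def blob(im,box,f,name,z=None):
    x0,y0,x1,y1=[int(v*k) for v in box]
    c=im["color"][y0:y1,x0:x1].astype(int);B,G,R=c[...,0],c[...,1],c[...,2]
    m=f(B,G,R).astype(np.uint8);n,l,st,ce=cv2.connectedComponentsWithStats(m)
    i=1+st[1:,4].argmax();u,v=ce[i]+[x0,y0]
    print(name,np.round([u,v],1),st[i,2:],"" if z is None else np.round(onz(im,u,v,z),4)); return u,v
blob(T,(430,350,490,400),lambda B,G,R:(R>150)&(G<80),"soycap",.128)
blob(T,(555,370,590,400),lambda B,G,R:(R>120)&(G<90),"knob",.173)
blob(T,(375,405,435,465),lambda B,G,R:(G>R+25),"timer",.044)
blob(T,(255,290,300,325),lambda B,G,R:(R>G+50),"pink",.1)
for n,x in zip("1234",(333,384,435,485)):
    y={"1":288,"2":279,"3":271,"4":263}[n]
    blob(T,(x-24,y-24,x+24,y+24),lambda B,G,R:(R>B+35)&(R<185),"cork"+n,.017)
for name,(u,v),z in(("shaker dome",(282,387),.085),("spice cap",(363,390),.105),("mortar",(293,210),.053),("glass",(501,163),.128),("jam",(387,176),.09)):
    print(name,np.round(onz(T,u*k,v*k,z),3))
E
```

```text
soycap [319.9 262.3] [ 20  19 230] [0.4614 0.0037 0.128 ]
knob [398.5 266.5] [ 6  6 32] [ 0.4514 -0.1466  0.173 ]
timer [283.5 303.9] [ 28  29 585] [0.3709 0.0796 0.044 ]
pink [182.4 211.9] [ 11  19 177] [0.572 0.292 0.1  ]
cork1 [230.6 193. ] [ 29  18 152] [0.6218 0.1972 0.017 ]
cork2 [265.3 186.8] [ 28  20 132] [0.6348 0.1173 0.017 ]
cork3 [301.  180.4] [ 28  17 124] [0.6484 0.0349 0.017 ]
cork4 [336.3 175.7] [ 28  17 152] [ 0.6582 -0.0464  0.017 ]
shaker dome [0.446 0.262 0.085]
spice cap [0.441 0.14  0.105]
mortar [0.722 0.251 0.053]
glass [ 0.771 -0.068  0.128]
jam [0.765 0.101 0.09 ]
```

View pics/crop1.png

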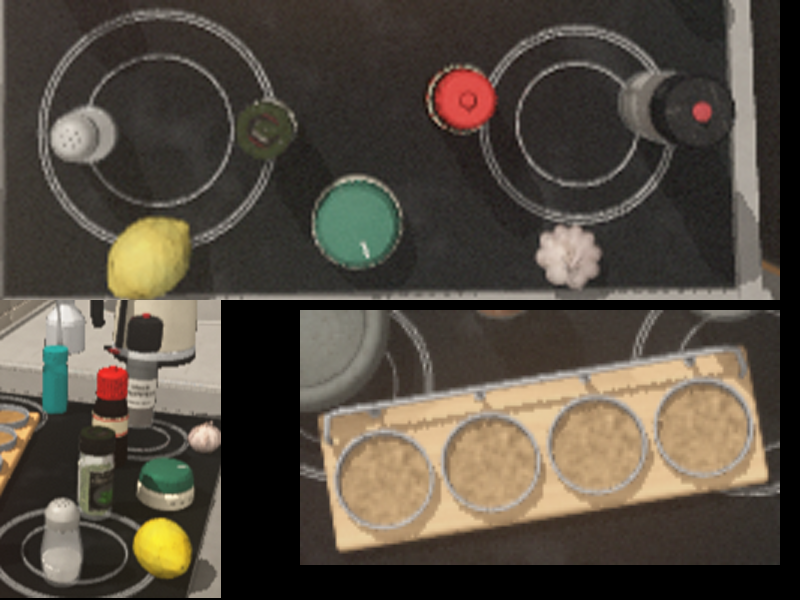

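The crop shows the dark-capped spice jar at (266,130), with green-brown contents and a dark label; the pink and turquoise lookalikes are elsewhere. Shaker dome is at (76,133), and the coaster rims are centred at (385,480), (491,462), (598,445) and (704,428).

```bash
python3 - <<'E'
from h import *
import pickle
T=pickle.load(open("top.pkl","rb"));S=pickle.load(open("side.pkl","rb"))
f=lambda x,y,z:onz(T,165+x/3,230+y/3,z)
print("spice",f(266,130,.105),"shaker top",f(76,133,.088),"shaker base",f(95,134,.022))
c=np.array([onz(T,205+(x-300)/3,145+(y-310)/3,.026)[:2] for x,y in((385,480),(491,462),(598,445),(704,428))])
print(c,np.linalg.norm(np.diff(c,axis=0),axis=1),np.degrees(np.arctan2(*(c[0]-c[3]))))
m=np.array([.722,.251]);print(np.linalg.norm(c-m,axis=1))
for n,p in dict(spice=(.441,.14,.105),soy=(.4614,.0037,.138),knob=(.4514,-.1466,.175),shaker=(.446,.262,.09),c1=(*c[0],.026),c4=(*c[3],.026)).items(): print(n,np.round(np.array(proj(S,p))/.7))
s=ctrl.get_state();print(s["position"])
E
```

```text
spice [0.44011456 0.14101016 0.105     ] shaker top [0.43936619 0.2768443  0.088     ] shaker base [0.43659551 0.27431535 0.022     ]
[[ 0.60055702  0.19023952]
 [ 0.61309184  0.10956918]
 [ 0.62485831  0.02809298]
 [ 0.63664383 -0.05267429]] [0.08163838 0.08232145 0.08162261] -8.44995003277372
[0.13579482 0.17850396 0.24315437 0.31544216]
spice [469. 289.]
soy [480. 234.]
knob [508. 189.]
shaker [437. 339.]
c1 [349. 337.]
c4 [390. 274.]
[0.16186842 0.6290441  0.24358936]
```

```bash
cat >> h.py <<'E'
from scipy.spatial.transform import Rotation as Ro
def plan(x,y,z,yaw=8.45):
    """slide (mm, tool axes) and turn from here to TCP (x,y,z), tool down, tool y at yaw deg"""
    s=ctrl.get_state();R=Ro.from_rotvec(s["tool_rot"]);a=np.radians(yaw)
    Y=np.array([np.cos(a),np.sin(a),0]);Z=np.array([0,0,-1.]);G=Ro.from_matrix(np.c_[np.cross(Y,Z),Y,Z])
    print("slide",np.round(R.inv().apply(np.array([x,y,z])-s["position"])*1000,1),"rot",np.round((R.inv()*G).as_rotvec(),3),
      "t",round(s["time"],2),"pos",np.round(s["position"],4),"w",round(s["grip_width"],3),"F",np.round(s["ft_force"],1),round(s["grip_force"],1))
E
python3 -c "from h import *;plan(.438,.276,.22)"
```

```text
slide [-355.4 -273.1   24.1] rot [-1.000e-03  1.000e-03  1.172e+00] t 0.1 pos [0.1619 0.629  0.2436] w 1.002 F [ 0.4 -0.3 -1.2] 0.0
```

>>> {"name": "send_rows", "arguments": {
  "motion": [
    {"claw": 0.43,"slide": [-36,-27,2],"delta_rot": [0,0,0.12]},
    {"claw": 0.43,"slide": [-72,-55,5],"delta_rot": [0,0,0.24]},
    {"claw": 0.43,"slide": [-108,-82,7],"delta_rot": [0,0,0.36]},
    {"claw": 0.43,"slide": [-144,-110,9],"delta_rot": [0,0,0.48]},
    {"claw": 0.43,"slide": [-178,-137,12],"delta_rot": [0,0,0.6]}
  ]
}}

```text
time: 0.6
position: [0.3013, 0.4505, 0.2322]
tool_rot: [1.306, 2.857, -0.0]
ft_force: [1.4, 0.2, 0.4]
grip_width: 0.731
grip_force: 0.0
```

```bash
python3 -c "from h import *;plan(.438,.276,.22)"
```

```text
slide [-221.4  -10.9   12.3] rot [-0.     0.     0.566] t 0.6 pos [0.3013 0.4505 0.2322] w 0.731 F [1.4 0.2 0.4] 0.0
```

>>> {"name": "send_rows", "arguments": {
  "motion": [
    {"claw": 0.43,"slide": [-46,-2,2],"delta_rot": [0,0,0.14]},
    {"claw": 0.43,"slide": [-92,-4,5],"delta_rot": [0,0,0.28]},
    {"claw": 0.43,"slide": [-138,-7,7],"delta_rot": [0,0,0.42]},
    {"claw": 0.43,"slide": [-184,-9,10],"delta_rot": [0,0,0.566]},
    {"claw": 0.43,"slide": [-221,-11,12],"delta_rot": [0,0,0.566]}
  ]
}}

```text
time: 1.1
position: [0.4388, 0.2761, 0.2202]
tool_rot: [2.051, 2.379, -0.001]
ft_force: [0.5, -0.1, -0.4]
grip_width: 0.712
grip_force: 0.0
```

```bash
python3 - <<'E'
from h import *
plan(.438,.276,.068)
im=ctrl.get_image("top");c=im["color"][230:340,165:295]
w=ctrl.get_image("wrist")
o=np.zeros((420,800,3),np.uint8);o[:, :560]=w["color"];o[:203,560:]=cv2.resize(c,(240,203))
cv2.imwrite("pics/a.png",o)
E
```

```text
slide [  0.2  -0.8 152.2] rot [-0.     0.001  0.   ] t 1.1 pos [0.4388 0.2761 0.2202] w 0.712 F [ 0.5 -0.1 -0.4] 0.0
```

View pics/a.png

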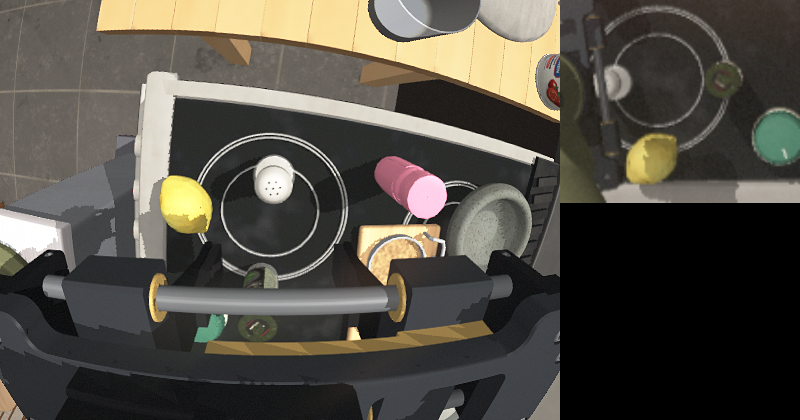

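Wrist view: shaker dome at (274,178), fingers at about (205,255) and (350,255). I'll check this against the fisheye ray.

```bash
cat >> h.py <<'E'
def wray(im,u,v):
    P=np.array(im["pose"]);x,y=(u-im["cx"])/im["fx"],(v-im["cy"])/im["fy"];r=np.hypot(x,y)
    return P[:3,3],P[:3,:3]@np.array([np.sin(r)*x/r,np.sin(r)*y/r,np.cos(r)])
def wz(im,u,v,z):
    o,d=wray(im,u,v);return np.round(o+d*(z-o[2])/d[2],4)
E
python3 - <<'E'
from h import *
w=ctrl.get_image("wrist")
print("shaker",wz(w,274,186,.08),"spice",wz(w,259,328,.105),"lemon",wz(w,186,205,.03),"c1",wz(w,396,265,.026),"cam",np.round(np.array(w["pose"])[:3,3],3))
E
```

```text
shaker [0.4362 0.2839 0.08  ] spice [0.4408 0.1459 0.105 ] lemon [0.3454 0.2369 0.03  ] c1 [0.598  0.1946 0.026 ] cam [0.428 0.355 0.359]
```

>>> {"name": "send_rows", "arguments": {
  "motion": [
    {"claw": 0.43,"slide": [3,-1,45]},
    {"claw": 0.43,"slide": [3,-1,90]},
    {"claw": 0.43,"slide": [3,-1,130]},
    {"claw": 0.43,"slide": [3,-1,157]},
    {"claw": 0.43,"slide": [3,-1,157]}
  ]
}}

```text
invalid input
```

>>> {"name": "send_rows", "arguments": {
  "motion": [
    {"claw": 0.1,"slide": [0,0,0]},
    {"claw": -0.05,"slide": [0,0,0]},
    {"claw": -0.3,"slide": [0,0,0]},
    {"claw": -0.6,"slide": [0,0,0]},
    {"claw": -0.6,"slide": [0,0,0]}
  ],
  "grip_force": 15
}}

```text
invalid input
```

```bash
python3 -c "from h import *;plan(.6,.1905,.15)"
```

```text
slide [-108.1  146.8   70.3] rot [-0.     0.001 -0.   ] t 1.25 pos [0.439  0.276  0.2202] w 0.716 F [ 0.4  0.9 -0.6] 0.0
```

delta_rot is required in every row.

>>> {"name": "send_rows", "arguments": {
  "motion": [
    {"claw": 0.43,"slide": [3,-1,45],"delta_rot": [0,0,0]},
    {"claw": 0.43,"slide": [3,-1,90],"delta_rot": [0,0,0]},
    {"claw": 0.43,"slide": [3,-1,130],"delta_rot": [0,0,0]},
    {"claw": 0.43,"slide": [3,-1,157],"delta_rot": [0,0,0]},
    {"claw": 0.43,"slide": [3,-1,157],"delta_rot": [0,0,0]}
  ]
}}

```text
time: 1.75
position: [0.4321, 0.281, 0.0595]
tool_rot: [-2.041, -2.386, 0.014]
ft_force: [-1.0, -0.5, -0.8]
grip_width: 0.716
grip_force: 0.0
```

>>> {"name": "send_rows", "arguments": {
  "motion": [
    {"claw": 0.1,"slide": [0,0,0],"delta_rot": [0,0,0]},
    {"claw": -0.05,"slide": [0,0,0],"delta_rot": [0,0,0]},
    {"claw": -0.3,"slide": [0,0,0],"delta_rot": [0,0,0]},
    {"claw": -0.6,"slide": [0,0,0],"delta_rot": [0,0,0]},
    {"claw": -0.6,"slide": [0,0,0],"delta_rot": [0,0,0]}
  ],
  "grip_force": 15
}}

```text
time: 2.25
position: [0.437, 0.2825, 0.0649]
tool_rot: [2.045, 2.384, 0.005]
ft_force: [-0.0, -0.1, 4.2]
grip_width: 0.428
grip_force: 15.1
```

```bash
python3 -c "from h import *;plan(.6,.1905,.15)"
```

```text
slide [-115.6  147.3  -84.9] rot [ 0.002 -0.002  0.006] t 2.25 pos [0.437  0.2825 0.0649] w 0.428 F [-0.  -0.1  4.2] 15.1
```

>>> {"name": "send_rows", "arguments": {
  "motion": [
    {"claw": -0.6,"slide": [0,0,-15],"delta_rot": [0,0,0]},
    {"claw": -0.6,"slide": [0,0,-45],"delta_rot": [0,0,0]},
    {"claw": -0.6,"slide": [-15,20,-75],"delta_rot": [0,0,0]},
    {"claw": -0.6,"slide": [-40,50,-85],"delta_rot": [0,0,0]},
    {"claw": -0.6,"slide": [-65,82,-85],"delta_rot": [0,0,0]}
  ]
}}

```text
time: 2.75
position: [0.5288, 0.2307, 0.1514]
tool_rot: [2.042, 2.386, 0.008]
ft_force: [0.2, 0.6, -1.0]
grip_width: 0.429
grip_force: 14.8
```

```bash
python3 - <<'E'
from h import *
import pickle
plan(.6,.1905,.15)
w=ctrl.get_image("wrist");pickle.dump(w,open("w.pkl","wb"))
s=ctrl.get_image("side")
o=np.zeros((420,800,3),np.uint8);o[:,:560]=w["color"];o[:300,560:]=cv2.resize(s["color"][120:320,180:340],(240,300))
cv2.imwrite("pics/b.png",o)
E
```

```text
slide [-50.8  64.1   1.6] rot [ 0.004 -0.003  0.008] t 2.75 pos [0.5288 0.2307 0.1514] w 0.429 F [ 0.2  0.6 -1. ] 14.8
```

View pics/b.png

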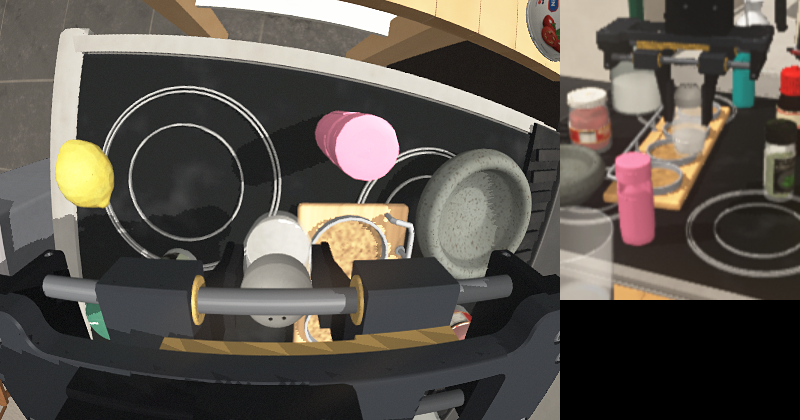

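Shaker is held upright; its foot's far edge is at about (277,211), with the dome centred near u=278.

```bash
python3 - <<'E'
from h import *
import pickle
w=pickle.load(open("w.pkl","rb"));s=ctrl.get_state();R=Ro.from_rotvec(s["tool_rot"])
for n,p in(("foot edge",wz(w,277,211,.092)),("foot left",wz(w,246,245,.1)),("foot right",wz(w,309,245,.1)),("c1",wz(w,347,250,.026))): print(n,p,np.round(1e3*R.inv().apply(p-s["position"]),1))
E
```

```text
foot edge [0.5259 0.2464 0.092 ] [22.3 -3.1 57.5]
foot left [0.5093 0.2231 0.1   ] [  1.6 -22.9  49.5]
foot right [0.5495 0.2293 0.1   ] [ 1.9 17.8 49.7]
c1 [0.5987 0.1973 0.026 ] [-36.6  61.5 124. ]
```

```bash
python3 - <<'E'
from h import *
import pickle
w=pickle.load(open("w.pkl","rb"));s=ctrl.get_state();R=Ro.from_rotvec(s["tool_rot"])
def pr(p):
    P=np.array(w["pose"]);c=P[:3,:3].T@(np.array(p)-P[:3,3]);th=np.arctan2(np.hypot(c[0],c[1]),c[2]);q=th*c[:2]/np.hypot(c[0],c[1]);return [w["fx"]*q[0]+w["cx"],w["fy"]*q[1]+w["cy"]]
o=cv2.resize(w["color"][180:360,220:460],None,fx=3.2,fy=3.2)
a=np.linspace(0,6.28,90)
for (cx,cy),col in(((.6006,.1902),(0,255,0)),((.5987,.1973),(0,0,255))):
    for t in a:
        u,v=pr((cx+.0385*np.cos(t),cy+.0385*np.sin(t),.026));cv2.circle(o,(int((u-220)*3.2),int((v-180)*3.2)),1,col,-1)
cv2.imwrite("pics/c.png",o)
E
```

```text
(no output)
```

View pics/c.png

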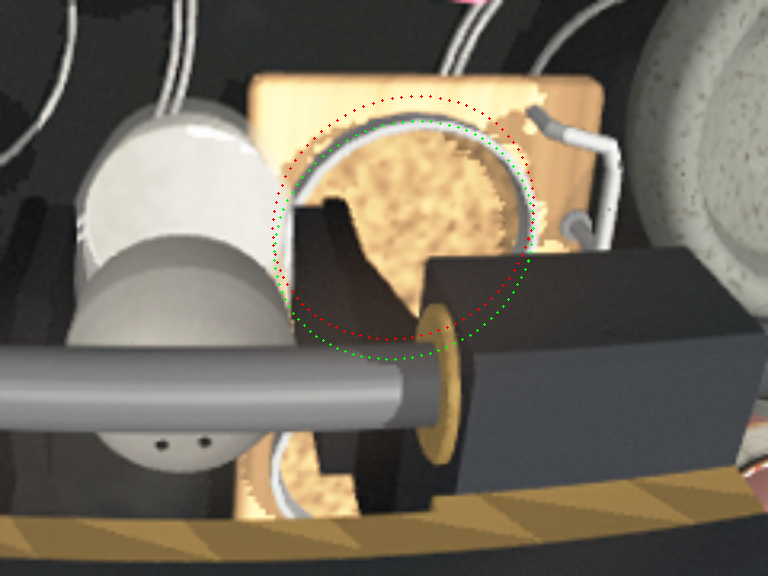

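The green (top-measured) circle fits the coaster rim, so I'm using the top measurement. The shaker is centred in the grip.

>>> {"name": "send_rows", "arguments": {
  "motion": [
    {"claw": -0.6,"slide": [-25,32,0],"delta_rot": [0,0,0]},
    {"claw": -0.6,"slide": [-51,65,0],"delta_rot": [0,0,0]},
    {"claw": -0.6,"slide": [-51,65,25],"delta_rot": [0,0,0]},
    {"claw": -0.6,"slide": [-51,65,50],"delta_rot": [0,0,0]},
    {"claw": -0.6,"slide": [-51,65,60],"delta_rot": [0,0,0]}
  ]
}}

```text
time: 3.35
position: [0.597, 0.1889, 0.0855]
tool_rot: [-2.044, -2.382, 0.007]
ft_force: [-0.3, 1.2, -0.6]
grip_width: 0.423
grip_force: 14.8
```

```bash
python3 -c "from h import *;plan(.6005,.1902,.082)"
```

```text
slide [0.7 3.7 3.5] rot [-0.005  0.001  0.005] t 3.35 pos [0.597  0.1889 0.0855] w 0.423 F [-0.3  1.2 -0.6] 14.8
```

>>> {"name": "send_rows", "arguments": {
  "motion": [
    {"claw": -0.6,"slide": [0,0,0],"delta_rot": [0,0,0]},
    {"claw": -0.6,"slide": [0,0,5],"delta_rot": [0,0,0]},
    {"claw": -0.6,"slide": [0,0,9],"delta_rot": [0,0,0]},
    {"claw": -0.6,"slide": [0,0,9],"delta_rot": [0,0,0]}
  ]
}}

```text
time: 3.75
position: [0.6002, 0.1903, 0.0819]
tool_rot: [2.044, 2.384, 0.005]
ft_force: [-1.8, 0.6, 5.4]
grip_width: 0.429
grip_force: 15.1
```

```bash
python3 -c "from h import *;plan(.6005,.1902,.082)"
```

```text
slide [-0.2  0.3 -0.1] rot [ 0.003 -0.001  0.006] t 3.75 pos [0.6002 0.1903 0.0819] w 0.429 F [-1.8  0.6  5.4] 15.1
```

>>> {"name": "send_rows", "arguments": {
  "motion": [
    {"claw": 0.3,"slide": [0,0,0],"delta_rot": [0,0,0]},
    {"claw": 0.3,"slide": [0,0,0],"delta_rot": [0,0,0]},
    {"claw": 0.3,"slide": [0,0,-20],"delta_rot": [0,0,0]},
    {"claw": 0.3,"slide": [0,0,-65],"delta_rot": [0,0,0]},
    {"claw": 0.3,"slide": [0,0,-110],"delta_rot": [0,0,0]}
  ]
}}

```text
time: 4.25
position: [0.5982, 0.1892, 0.1898]
tool_rot: [-2.045, -2.384, 0.004]
ft_force: [0.5, 0.4, 0.2]
grip_width: 0.649
grip_force: 0.0
```

```bash
python3 -c "from h import *;plan(.4405,.141,.19)"
```

```text
slide [ -23.6 -163.2    0.2] rot [-0.002  0.001  0.005] t 4.25 pos [0.5982 0.1892 0.1898] w 0.649 F [0.5 0.4 0.2] 0.0
```

>>> {"name": "send_rows", "arguments": {
  "motion": [
    {"claw": 0.4,"slide": [-6,-45,0],"delta_rot": [0,0,0]},
    {"claw": 0.4,"slide": [-13,-90,0],"delta_rot": [0,0,0]},
    {"claw": 0.4,"slide": [-20,-135,0],"delta_rot": [0,0,0]},
    {"claw": 0.4,"slide": [-24,-164,0],"delta_rot": [0,0,0]},
    {"claw": 0.4,"slide": [-24,-164,0],"delta_rot": [0,0,0]}
  ]
}}

```text
time: 4.75
position: [0.4374, 0.1399, 0.1894]
tool_rot: [-2.043, -2.384, 0.0]
ft_force: [-0.4, 0.1, 0.4]
grip_width: 0.699
grip_force: 0.0
```

```bash
python3 - <<'E'
from h import *
plan(.4405,.141,.078)
t=ctrl.get_image("top");w=ctrl.get_image("wrist")
o=np.zeros((420,800,3),np.uint8);o[:,:560]=w["color"];o[:240,560:]=cv2.resize(t["color"][170:250,200:280],(240,240))
cv2.imwrite("pics/d.png",o)
E
```

```text
slide [  0.4   3.4 111.4] rot [-0.002 -0.002  0.006] t 4.75 pos [0.4374 0.1399 0.1894] w 0.699 F [-0.4  0.1  0.4] 0.0
```

View pics/d.png

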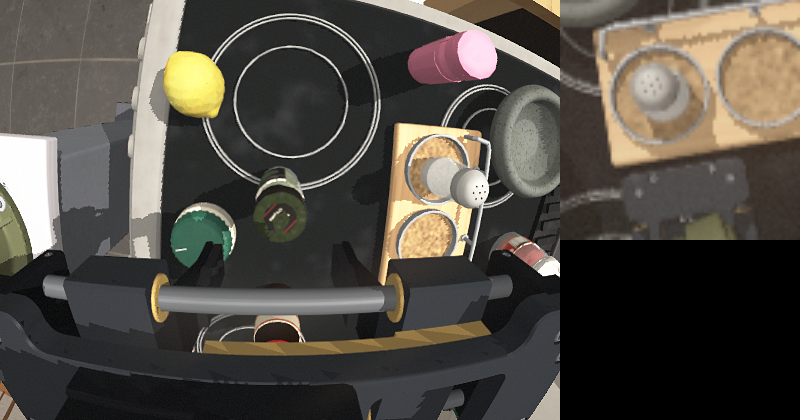

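Shaker stands inside coaster_1 (foot centred in the rim in the top crop); the spice jar cap (279,215) is midway between the fingers. Next I descend and grip.

>>> {"name": "send_rows", "arguments": {
  "motion": [
    {"claw": 0.4,"slide": [1,2,45],"delta_rot": [0,0,0]},
    {"claw": 0.4,"slide": [1,2,85],"delta_rot": [0,0,0]},
    {"claw": 0.4,"slide": [1,2,112],"delta_rot": [0,0,0]},
    {"claw": 0.4,"slide": [1,2,112],"delta_rot": [0,0,0]},
    {"claw": 0.1,"slide": [1,2,112],"delta_rot": [0,0,0]}
  ]
}}

```text
time: 5.35
position: [0.4436, 0.1422, 0.0779]
tool_rot: [2.045, 2.384, -0.001]
ft_force: [-0.5, 0.6, 0.8]
grip_width: 0.665
grip_force: 0.0
```

>>> {"name": "send_rows", "arguments": {
  "motion": [
    {"claw": -0.05,"slide": [0,0,0],"delta_rot": [0,0,0]},
    {"claw": -0.3,"slide": [0,0,0],"delta_rot": [0,0,0]},
    {"claw": -0.6,"slide": [0,0,0],"delta_rot": [0,0,0]},
    {"claw": -0.6,"slide": [0,0,0],"delta_rot": [0,0,0]}
  ]
}}

```text
time: 5.75
position: [0.4434, 0.1426, 0.079]
tool_rot: [2.045, 2.384, 0.004]
ft_force: [-0.6, -0.0, 4.8]
grip_width: 0.465
grip_force: 15.0
```

```bash
python3 -c "from h import *;plan(.613,.1095,.15)"
```

```text
slide [-58.5 162.7 -70.7] rot [ 0.002 -0.001  0.006] t 5.75 pos [0.4434 0.1426 0.079 ] w 0.465 F [-0.6 -0.   4.8] 15.0
```

>>> {"name": "send_rows", "arguments": {
  "motion": [
    {"claw": -0.6,"slide": [0,0,-20],"delta_rot": [0,0,0]},
    {"claw": -0.6,"slide": [0,5,-55],"delta_rot": [0,0,0]},
    {"claw": -0.6,"slide": [-15,45,-71],"delta_rot": [0,0,0]},
    {"claw": -0.6,"slide": [-31,88,-71],"delta_rot": [0,0,0]},
    {"claw": -0.6,"slide": [-45,130,-71],"delta_rot": [0,0,0]}
  ]
}}

```text
time: 6.25
position: [0.5798, 0.1174, 0.1499]
tool_rot: [2.043, 2.385, 0.004]
ft_force: [0.1, 0.5, -1.3]
grip_width: 0.47
grip_force: 15.0
```

>>> {"name": "send_rows", "arguments": {
  "motion": [
    {"claw": -0.6,"slide": [-13,32,0],"delta_rot": [0,0,0]},
    {"claw": -0.6,"slide": [-13,32,0],"delta_rot": [0,0,0]},
    {"claw": -0.6,"slide": [-13,32,20],"delta_rot": [0,0,0]}
  ]
}}

```text
time: 6.55
position: [0.6135, 0.1091, 0.1303]
tool_rot: [2.045, 2.381, 0.005]
ft_force: [0.2, 0.3, -1.1]
grip_width: 0.464
grip_force: 15.0
```

```bash
python3 - <<'E'
from h import *
plan(.613,.1095,.096)
t=ctrl.get_image("top");w=ctrl.get_image("wrist")
o=np.zeros((420,800,3),np.uint8);o[:,:560]=w["color"];o[:240,560:]=cv2.resize(t["color"][170:250,200:280],(240,240))
cv2.imwrite("pics/e.png",o)
E
```

```text
slide [ 0.5 -0.6 34.3] rot [0.004 0.    0.004] t 6.55 pos [0.6135 0.1091 0.1303] w 0.464 F [ 0.2  0.3 -1.1] 15.0
```

View pics/e.png

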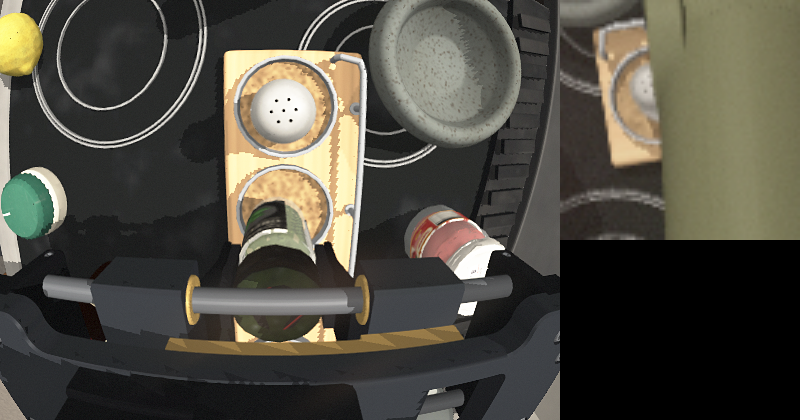

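Jar's foot is over coaster_2 at about (281,210), and the shaker is centred in coaster_1 at (285,106). Lowering now.

>>> {"name": "send_rows", "arguments": {
  "motion": [
    {"claw": -0.6,"slide": [0,0,15],"delta_rot": [0,0,0]},
    {"claw": -0.6,"slide": [0,0,28],"delta_rot": [0,0,0]},
    {"claw": -0.6,"slide": [0,0,34],"delta_rot": [0,0,0]},
    {"claw": -0.6,"slide": [0,0,35],"delta_rot": [0,0,0]},
    {"claw": -0.6,"slide": [0,0,35],"delta_rot": [0,0,0]}
  ]
}}

```text
time: 7.15
position: [0.6104, 0.1097, 0.0945]
tool_rot: [-2.044, -2.384, 0.001]
ft_force: [-4.8, -0.7, 7.1]
grip_width: 0.466
grip_force: 15.0
```

>>> {"name": "send_rows", "arguments": {
  "motion": [
    {"claw": 0.3,"slide": [0,0,-1],"delta_rot": [0,0,0]},
    {"claw": 0.3,"slide": [0,0,-1],"delta_rot": [0,0,0]},
    {"claw": 0.3,"slide": [0,0,-20],"delta_rot": [0,0,0]},
    {"claw": 0.3,"slide": [0,0,-65],"delta_rot": [0,0,0]},
    {"claw": 0.3,"slide": [0,0,-110],"delta_rot": [0,0,0]}
  ]
}}

```text
time: 7.65
position: [0.6107, 0.1094, 0.2038]
tool_rot: [-2.045, -2.384, 0.003]
ft_force: [1.0, 0.7, 0.5]
grip_width: 0.644
grip_force: 0.0
```

```bash
python3 -c "from h import *;plan(.4614,.0037,.2)"
```

```text
slide [ -81.7 -163.7    4.1] rot [-0.002  0.001  0.006] t 7.65 pos [0.6107 0.1094 0.2038] w 0.644 F [1.  0.7 0.5] 0.0
```

>>> {"name": "send_rows", "arguments": {
  "motion": [
    {"claw": 0.4,"slide": [-20,-40,0],"delta_rot": [0,0,0]},
    {"claw": 0.4,"slide": [-40,-80,0],"delta_rot": [0,0,0]},
    {"claw": 0.4,"slide": [-60,-120,0],"delta_rot": [0,0,0]},
    {"claw": 0.4,"slide": [-82,-164,0],"delta_rot": [0,0,0]},
    {"claw": 0.4,"slide": [-82,-164,0],"delta_rot": [0,0,0]}
  ]
}}

```text
time: 8.15
position: [0.4573, -0.0005, 0.203]
tool_rot: [-2.049, -2.377, -0.0]
ft_force: [0.5, 0.7, 0.1]
grip_width: 0.701
grip_force: 0.0
```

```bash
python3 - <<'E'
from h import *
plan(.4614,.0037,.116)
w=ctrl.get_image("wrist")
o=w["color"]
cv2.imwrite("pics/f.png",o)
E
```

```text
slide [ 3.3  4.9 87. ] rot [-0.002 -0.003  0.001] t 8.15 pos [ 0.4573 -0.0005  0.203 ] w 0.701 F [0.5 0.7 0.1] 0.0
```

View pics/f.png

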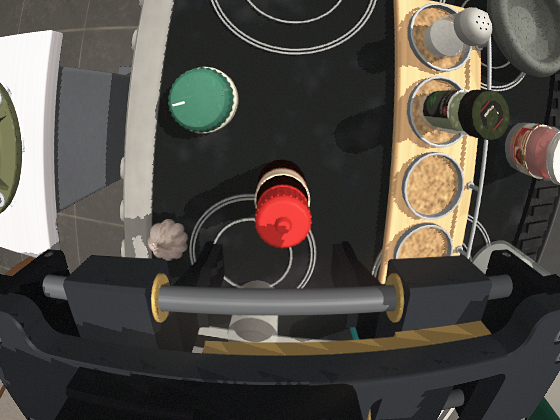

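Spice jar stands in coaster_2; the soy cap (284,217) is between the fingers. Gripping the cap.

>>> {"name": "send_rows", "arguments": {
  "motion": [
    {"claw": 0.4,"slide": [3,3,30],"delta_rot": [0,0,0]},
    {"claw": 0.4,"slide": [3,3,65],"delta_rot": [0,0,0]},
    {"claw": 0.4,"slide": [3,3,87],"delta_rot": [0,0,0]},
    {"claw": 0.4,"slide": [3,3,87],"delta_rot": [0,0,0]},
    {"claw": 0.1,"slide": [3,3,87],"delta_rot": [0,0,0]}
  ]
}}

```text
time: 8.7
position: [0.4651, 0.0072, 0.1169]
tool_rot: [2.044, 2.385, -0.0]
ft_force: [-0.0, -0.2, 0.6]
grip_width: 0.666
grip_force: 0.0
```

>>> {"name": "send_rows", "arguments": {
  "motion": [
    {"claw": -0.05,"slide": [0,0,0],"delta_rot": [0,0,0]},
    {"claw": -0.3,"slide": [0,0,0],"delta_rot": [0,0,0]},
    {"claw": -0.6,"slide": [0,0,0],"delta_rot": [0,0,0]},
    {"claw": -0.6,"slide": [0,0,0],"delta_rot": [0,0,0]}
  ],
  "grip_force": 20
}}

```text
time: 9.1
position: [0.465, 0.007, 0.1176]
tool_rot: [2.045, 2.384, 0.002]
ft_force: [-1.7, 0.2, 4.7]
grip_width: 0.456
grip_force: 19.8
```

```bash
python3 -c "from h import *;plan(.625,.0285,.19)"
```

```text
slide [ -3.1 161.6 -72.1] rot [ 0.002 -0.     0.006] t 9.1 pos [0.465  0.007  0.1176] w 0.456 F [-1.7  0.2  4.7] 19.8
```

>>> {"name": "send_rows", "arguments": {
  "motion": [
    {"claw": -0.6,"slide": [0,0,-20],"delta_rot": [0,0,0]},
    {"claw": -0.6,"slide": [0,5,-50],"delta_rot": [0,0,0]},
    {"claw": -0.6,"slide": [0,45,-65],"delta_rot": [0,0,0]},
    {"claw": -0.6,"slide": [0,85,-65],"delta_rot": [0,0,0]},
    {"claw": -0.6,"slide": [0,125,-65],"delta_rot": [0,0,0]}
  ]
}}

```text
time: 9.6
position: [0.5896, 0.0267, 0.1823]
tool_rot: [2.044, 2.385, 0.004]
ft_force: [-1.0, -0.2, -1.4]
grip_width: 0.453
grip_force: 19.9
```

>>> {"name": "send_rows", "arguments": {
  "motion": [
    {"claw": -0.6,"slide": [0,36,0],"delta_rot": [0,0,0]},
    {"claw": -0.6,"slide": [0,36,0],"delta_rot": [0,0,0]},
    {"claw": -0.6,"slide": [0,36,15],"delta_rot": [0,0,0]}
  ]
}}

```text
time: 9.9
position: [0.6247, 0.0312, 0.1668]
tool_rot: [2.044, 2.383, 0.001]
ft_force: [-0.3, -0.1, -1.4]
grip_width: 0.453
grip_force: 20.0
```

```bash
python3 - <<'E'
from h import *
plan(.6246,.0313,.1346)
w=ctrl.get_image("wrist")
o=w["color"]
cv2.imwrite("pics/g.png",o)
E
```

```text
slide [ 0.1 -0.1 32.2] rot [0.002 0.001 0.006] t 9.9 pos [0.6247 0.0312 0.1668] w 0.453 F [-0.3 -0.1 -1.4] 20.0
```

View pics/g.png

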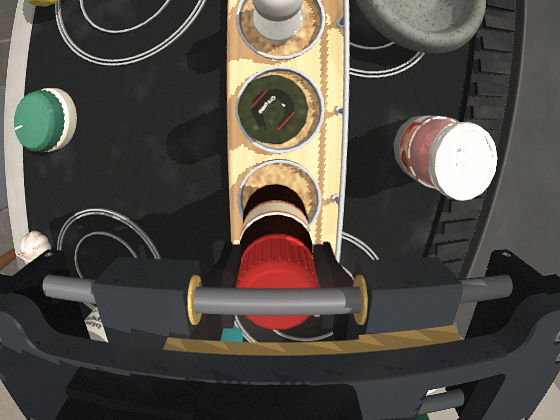

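Soy foot at (277,205) is over coaster_3's centre (278,195). Lowering.

>>> {"name": "send_rows", "arguments": {
  "motion": [
    {"claw": -0.6,"slide": [0,0,14],"delta_rot": [0,0,0]},
    {"claw": -0.6,"slide": [0,0,25],"delta_rot": [0,0,0]},
    {"claw": -0.6,"slide": [0,0,32],"delta_rot": [0,0,0]},
    {"claw": -0.6,"slide": [0,0,33],"delta_rot": [0,0,0]},
    {"claw": -0.6,"slide": [0,0,33],"delta_rot": [0,0,0]}
  ]
}}

```text
time: 10.45
position: [0.6227, 0.0312, 0.1342]
tool_rot: [-2.045, -2.384, -0.0]
ft_force: [-2.0, -0.8, 3.8]
grip_width: 0.455
grip_force: 20.0
```

>>> {"name": "send_rows", "arguments": {
  "motion": [
    {"claw": 0.3,"slide": [0,0,0],"delta_rot": [0,0,0]},
    {"claw": 0.3,"slide": [0,0,0],"delta_rot": [0,0,0]},
    {"claw": 0.3,"slide": [0,0,-20],"delta_rot": [0,0,0]},
    {"claw": 0.5,"slide": [0,0,-65],"delta_rot": [0,0,0]},
    {"claw": 0.6,"slide": [0,0,-108],"delta_rot": [0,0,0]}
  ]
}}

```text
time: 10.95
position: [0.6231, 0.0315, 0.2422]
tool_rot: [-2.045, -2.385, 0.001]
ft_force: [1.4, 0.4, 0.6]
grip_width: 0.745
grip_force: 0.0
```

```bash
python3 -c "from h import *;plan(.4514,-.1466,.24)"
```

```text
slide [-149.8 -196.9    2.4] rot [-0.001  0.     0.006] t 10.95 pos [0.6231 0.0315 0.2422] w 0.745 F [1.4 0.4 0.6] 0.0
```

>>> {"name": "send_rows", "arguments": {
  "motion": [
    {"claw": 0.6,"slide": [-29,-39,0],"delta_rot": [0,0,0]},
    {"claw": 0.6,"slide": [-59,-78,0],"delta_rot": [0,0,0]},
    {"claw": 0.6,"slide": [-89,-117,0],"delta_rot": [0,0,0]},
    {"claw": 0.6,"slide": [-119,-156,0],"delta_rot": [0,0,0]},
    {"claw": 0.6,"slide": [-148,-195,0],"delta_rot": [0,0,0]}
  ]
}}

```text
time: 11.45
position: [0.4521, -0.146, 0.2415]
tool_rot: [2.044, 2.384, 0.002]
ft_force: [0.6, 0.4, -0.3]
grip_width: 0.801
grip_force: 0.0
```

>>> {"name": "send_rows", "arguments": {
  "motion": [
    {"claw": 0.6,"slide": [0,0,0],"delta_rot": [0,0,0]},
    {"claw": 0.6,"slide": [0,0,0],"delta_rot": [0,0,0]}
  ]
}}

```text
time: 11.65
position: [0.4532, -0.1452, 0.242]
tool_rot: [2.047, 2.382, 0.005]
ft_force: [0.2, 0.7, -0.4]
grip_width: 0.802
grip_force: 0.0
```

```bash
python3 - <<'E'
from h import *
plan(.4514,-.1466,.147)
w=ctrl.get_image("wrist")
cv2.imwrite("pics/h.png",w["color"])
E
```

```text
slide [-1.2 -2.2 95. ] rot [ 0.003 -0.001  0.003] t 11.65 pos [ 0.4532 -0.1452  0.242 ] w 0.802 F [ 0.2  0.7 -0.4] 0.0
```

View pics/h.png

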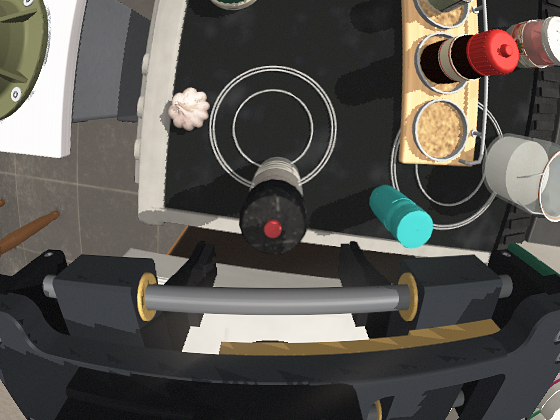

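Grinder knob (272,229) is between the fingers. Gripping the head at 144 mm.

>>> {"name": "send_rows", "arguments": {
  "motion": [
    {"claw": 0.6,"slide": [-1,-2,30],"delta_rot": [0,0,0]},
    {"claw": 0.6,"slide": [-1,-2,65],"delta_rot": [0,0,0]},
    {"claw": 0.6,"slide": [-1,-2,95],"delta_rot": [0,0,0]},
    {"claw": 0.6,"slide": [-1,-2,95],"delta_rot": [0,0,0]},
    {"claw": 0.35,"slide": [-1,-2,95],"delta_rot": [0,0,0]}
  ]
}}

```text
time: 12.2
position: [0.4522, -0.1452, 0.1468]
tool_rot: [2.043, 2.386, -0.002]
ft_force: [-0.3, 0.8, 0.6]
grip_width: 0.764
grip_force: 0.0
```

>>> {"name": "send_rows", "arguments": {
  "motion": [
    {"claw": 0.2,"slide": [0,0,0],"delta_rot": [0,0,0]},
    {"claw": 0,"slide": [0,0,0],"delta_rot": [0,0,0]},
    {"claw": -0.3,"slide": [0,0,0],"delta_rot": [0,0,0]},
    {"claw": -0.3,"slide": [0,0,0],"delta_rot": [0,0,0]}
  ],
  "grip_force": 22
}}

```text
time: 12.6
position: [0.4527, -0.146, 0.148]
tool_rot: [2.044, 2.383, 0.004]
ft_force: [-0.5, 0.0, 5.8]
grip_width: 0.576
grip_force: 21.9
```

```bash
python3 -c "from h import *;plan(.637,-.0525,.21)"
```

```text
slide [ 64.3 196.6 -61.4] rot [0.003 0.    0.006] t 12.6 pos [ 0.4527 -0.146   0.148 ] w 0.576 F [-0.5  0.   5.8] 21.9
```

>>> {"name": "send_rows", "arguments": {
  "motion": [
    {"claw": -0.3,"slide": [0,0,-20],"delta_rot": [0,0,0]},
    {"claw": -0.3,"slide": [5,5,-50],"delta_rot": [0,0,0]},
    {"claw": -0.3,"slide": [25,35,-62],"delta_rot": [0,0,0]},
    {"claw": -0.3,"slide": [45,75,-62],"delta_rot": [0,0,0]},
    {"claw": -0.3,"slide": [60,115,-62],"delta_rot": [0,0,0]}
  ]
}}

```text
time: 13.1
position: [0.5569, -0.0672, 0.209]
tool_rot: [-2.044, -2.385, -0.003]
ft_force: [0.0, -0.0, -1.3]
grip_width: 0.577
grip_force: 21.8
```

>>> {"name": "send_rows", "arguments": {
  "motion": [
    {"claw": -0.3,"slide": [4,40,0],"delta_rot": [0,0,0]},
    {"claw": -0.3,"slide": [4,81,0],"delta_rot": [0,0,0]},
    {"claw": -0.3,"slide": [4,81,0],"delta_rot": [0,0,0]},
    {"claw": -0.3,"slide": [4,81,15],"delta_rot": [0,0,0]}
  ]
}}

```text
time: 13.5
position: [0.6363, -0.053, 0.1933]
tool_rot: [2.043, 2.384, -0.001]
ft_force: [-0.0, -0.9, -1.4]
grip_width: 0.574
grip_force: 21.8
```

```bash
python3 - <<'E'
from h import *
plan(.637,-.0525,.165)
w=ctrl.get_image("wrist")
cv2.imwrite("pics/i.png",w["color"])
E
```

```text
slide [ 0.5  0.7 28.3] rot [0.    0.002 0.006] t 13.5 pos [ 0.6363 -0.053   0.1933] w 0.574 F [-0.  -0.9 -1.4] 21.8
```

View pics/i.png

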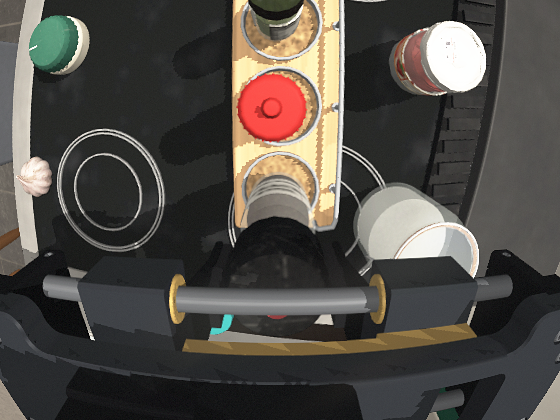

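Soy cap (272,106) sits over coaster_3; the grinder foot is over coaster_4 (280,190). Lowering.

>>> {"name": "send_rows", "arguments": {
  "motion": [
    {"claw": -0.3,"slide": [0,1,12],"delta_rot": [0,0,0]},
    {"claw": -0.3,"slide": [0,1,22],"delta_rot": [0,0,0]},
    {"claw": -0.3,"slide": [0,1,28],"delta_rot": [0,0,0]},
    {"claw": -0.3,"slide": [0,1,29],"delta_rot": [0,0,0]},
    {"claw": -0.3,"slide": [0,1,29],"delta_rot": [0,0,0]}
  ]
}}

```text
time: 14.05
position: [0.6363, -0.0526, 0.1651]
tool_rot: [2.045, 2.384, 0.001]
ft_force: [-0.7, -0.1, -0.7]
grip_width: 0.574
grip_force: 21.9
```

>>> {"name": "send_rows", "arguments": {
  "motion": [
    {"claw": -0.3,"slide": [0,0,2],"delta_rot": [0,0,0]},
    {"claw": -0.3,"slide": [0,0,2],"delta_rot": [0,0,0]}
  ]
}}

```text
time: 14.25
position: [0.637, -0.0527, 0.1649]
tool_rot: [2.044, 2.384, 0.003]
ft_force: [-2.9, 0.4, 8.9]
grip_width: 0.577
grip_force: 21.8
```

>>> {"name": "send_rows", "arguments": {
  "motion": [
    {"claw": 0.1,"slide": [0,0,-1],"delta_rot": [0,0,0]},
    {"claw": 0.5,"slide": [0,0,-1],"delta_rot": [0,0,0]},
    {"claw": 0.5,"slide": [0,0,-1],"delta_rot": [0,0,0]},
    {"claw": 0.5,"slide": [0,0,-20],"delta_rot": [0,0,0]},
    {"claw": 0.5,"slide": [0,0,-65],"delta_rot": [0,0,0]}
  ]
}}

```text
time: 14.75
position: [0.6338, -0.052, 0.2236]
tool_rot: [-2.041, -2.38, 0.009]
ft_force: [0.9, 0.1, 0.5]
grip_width: 0.741
grip_force: 0.0
```

>>> {"name": "send_rows", "arguments": {
  "motion": [
    {"claw": 0.5,"slide": [0,-25,-20],"delta_rot": [0,0,0]},
    {"claw": 0.5,"slide": [0,-65,-20],"delta_rot": [0,0,0]},
    {"claw": 0.5,"slide": [0,-110,-20],"delta_rot": [0,0,0]},
    {"claw": 0.5,"slide": [0,-155,-20],"delta_rot": [0,0,0]},
    {"claw": 0.5,"slide": [0,-190,-20],"delta_rot": [0,0,0]}
  ]
}}

```text
time: 15.25
position: [0.4463, -0.0821, 0.2469]
tool_rot: [-2.045, -2.384, 0.0]
ft_force: [0.2, 0.7, 0.1]
grip_width: 0.749
grip_force: 0.0
```

```bash
python3 - <<'E'
from h import *
t=ctrl.get_image("top");s=ctrl.get_image("side")
o=np.zeros((600,800,3),np.uint8);a=cv2.resize(t["color"][125:240,190:390],(522,300));b=cv2.resize(s["color"][110:290,180:400],(366,300))
o[:300,:522]=a;o[300:,:366]=b;o[300:,380:]=cv2.resize(t["color"],(420,300))
cv2.imwrite("pics/j.png",o)
st=ctrl.get_state();print(st["time"],st["position"])
E
```

```text
15.35 [ 0.44511218 -0.0825409   0.24735415]
```

View pics/j.png

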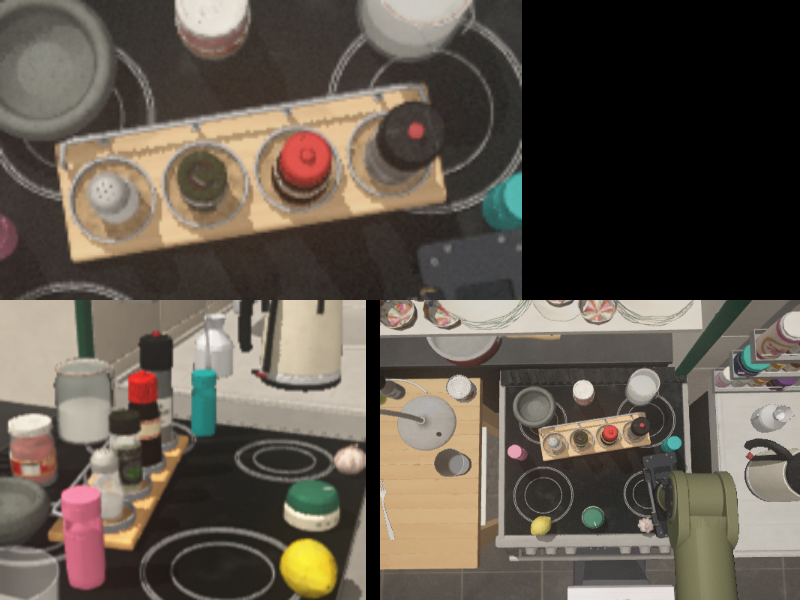

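All four stand upright in shaker, spice, soy, grinder order from the mortar; timer untouched. Checking the offsets numerically before I hand in.

```bash
python3 - <<'E'
from h import *
import pickle
T=pickle.load(open("top.pkl","rb"))
c=[(.6006,.1902),(.6131,.1096),(.6249,.0281),(.6366,-.0527)]
d=[]
for (x,y,z),q in zip(((104,187,.105),(203,178,.122),(305,157,.145),(416,131,.192)),c): d.append(np.linalg.norm(onz(T,190+x/2.61,125+y/2.61,z)[:2]-q))
print(np.round(d,4))
if max(d)<.009: print(ctrl.close_job())
E
```

```text
[0.0019 0.0066 0.006  0.006 ]
the job is handed in; nothing more can be done
None
```

The four seasonings stand upright on the rail in height order (shaker nearest the mortar, then spice jar, soy bottle, grinder), each within about 7 mm of its coaster's centre by the top camera; the timer was never touched, and I handed the job in at about 15 s, with no verdict returned.

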